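# Turn the sticky lock of the medicine box and hold it open

### The arm

A 6-joint arm with a two-finger parallel gripper is mounted at the origin on a cart in front of the work surface, level with it; the furniture and walls round the work are solid. World frame = base frame: x ahead of the robot, y to its left, z up, the work surface at z = 0. Lengths are in mm, angles in degrees, forces in N, time in s.
With the tool pointing down it reaches from about 350 to 975 mm from the base axis. Payload 4.9 kg.
Tool frame: the origin (TCP) lies between the finger pads; the fingertips stand 22 mm ahead of it and the grasp point (between the pads) lies 3 mm ahead of it; z points along the fingers, y is the direction in which the jaws open and shut (so a half turn about z gives the same grasp; the last joint's range is limited). The gripper opens to 85 mm and grips with 20 to 120 N. Pads are 22 mm wide; open, the fingers measure 114 mm over their backs; the gripper's body (76 mm by 85 mm) begins 54 mm behind the grasp point. The pads swing forward as they close: fully open they stand 13 mm farther back than shut.
Start: joints at [61.994, 3.019, 92.412, -0, 84.569, -6.818], TCP at [225.882, 582.734, 253.304] pointing down, gripper open.
Joint ranges: [-172.51, 172.51], [-57.92, 126.97], [3.15, 148.05], [-58.71, 238.71], [5.1, 150.11], [-179.66, 179.66]. Speed limits (degrees/s): [147.25, 147.25, 180, 180, 180, 180].

### API

Orientations are given as a 3x3 rotation matrix whose columns are the frame's x, y, z axes.
In Python, from plant import robot gives the robot as it stands.
- The arm moves only by the shell command python3 -m jog 'ROWS' [FORCE]. ROWS is JSON, a list of rows, each a list of 7 numbers: the shift along the tool's x, y, z in mm, then the turn, a rotation vector about the tool's x, y, z in rad, then the finger opening in mm, from 0 to 85.4. In form: [[tx, ty, tz, ax, ay, az, grip], ...]. A call has 1 to 5 rows; each row shifts and turns the commanded pose from where the row before left it, along the tool's axes as they then stand; what a row does not reach is not made up. A row lasts 1/12 s, in which the tool goes at most 41.7 mm and 7.16 degrees, less where a joint would pass 70% of its speed; a pose out of reach is approached as far as the arm can. A call with a gripper value outside its range is refused whole. The fingers move at their own pace and stop on an object; FORCE is the grip in N (left out, the last holds). Time passes only in rows, so rows that do not move let the fingers close. It gives the time, the measured TCP pose, the force and the opening at its end, in the units of the state.
- robot.get_obs(): the state, without advancing time (a new reading comes with each control period).
- robot.get_image(name): name is "scene" or "side" or "wrist"; returns a dict with "img" (384x512x3 uint8, red, green, blue), "z_map" (384x512 float32, mm along the optical axis (not along the pixel's ray), 0 where there is no reading), "K" (3x3 intrinsics, pixels), "view" (4x4, takes a point from world to camera coordinates); the wrist camera has in their place "hand_eye" (4x4, takes a point from camera to tool coordinates, whose origin is the TCP and whose axes are the flange's). Camera axes: x right, y up, looking along -z (the intrinsics and any distortion apply to the point x, -y, -z); pixel columns grow to the right and rows downward; lengths in mm; the calibration is good to about 2 mm. A picture is of the moment at which its call begins: read the wrist's pose just before it.
- robot.finish_job(): hands the job in, once; it reports no verdict.
Trained networks look in the newest picture that a camera, given by its name, has taken for a name from the list of things; names that differ only in an ending like _2 or _b are one class to them, and where a whole thing is asked for, a point or a joint stands for the part that bears it (a point fixed in the world has none). Each returns a list of dicts, best first, with "conf" (0 to 1); they miss things now and then, are a little off and sometimes report something else, mostly with a low value. They report only what shows in the picture. A call takes as long as a camera call. They do not tell look-alikes from the thing itself.
- robot.search_frame(camera, query): "point" ([row, column] in pixels, amid what is visible of it).
- robot.silhouettes(camera, query): "region" (384x512 bool, what is visible of it) and "point" ([row, column] in pixels, amid what is visible of it).
- robot.place_of(camera, query): "point" ([row, column] in pixels: a listed point, or the origin of a listed thing).
The state is a dict: "t": time; "joints": joint angles; "qvel": joint speeds; "joint_torque": joint torques, N m; "ee_pos": TCP position; "ee_rot": TCP orientation; "wrist_force": force on the tool from outside, world axes, zero at the start; "wrist_torque": the same for the moment, N m; "width": finger opening in mm.
Only numpy, scipy, OpenCV 4.12 (cv2) and the standard library are available. Lean on these libraries where they do the work, as an engineer would, in place of code of your own. Each camera call takes 0.05 s, during which the arm holds its last target.

### The job

Take the key with the rectangular bow out of the wooden key block and put it into the lock on top of the grey medicine box; the pins stick, so wiggle it a little until it goes fully home. Then turn it a quarter turn clockwise, which draws back the hatch, and finish holding the key turned against its spring: do not let go. Leave the key with the round bow in its slot and do not knock the other things about.

Things in the scene. Friction and masses are not known exactly. Their poses are not given: they have to be found in the camera images.
- key_center (a point): Key to use: black RECTANGULAR bow 10 thick x 36 wide x 40 mm tall. Point: bow centre, 64 mm above the blade tip, 20 mm above the bow's lower edge. x through the bow's thickness (close fingers along it), y along its width, z up the key. It stands upright, blade down, in one of the block's two slots, bow's lower edge 3 mm above the block. Same either way round (half turn about z).
- key_tip (a point): Tip of that key's blade, 64 mm below key_center; same axes. The steel blade is 4 thick x 16 wide x 45 mm long, its last 5 mm tapered to 2 x 10; it stands 42 mm deep in the block.
- round_center (a point): The other key, to be left alone: ROUND black bow, 40 mm across, 10 mm thick; shorter blade. Point: centre of its bow. It stands in the other slot of the block.
- key_block: Wooden block fixed to the worktop, 60 (x) x 170 (y) x 50 mm tall, two slots along its y, at y = -45 and +45 mm, each holding one key (which is in which varies). Origin: centre of its underside.
- lock_box: Grey steel medicine box fixed to the worktop, 130 (x) x 200 (y) x 95 mm tall; origin under its centre. The +y part of its top is a flat deck with the round lock (steel ring 52 mm across, 2 mm high) at (0, +55 mm); the -y part, level with it, has an 80 x 35 mm opening shut by a steel sliding hatch under the top, which the turning lock draws back (+x) by about 43 mm.
- keyway (a point): Centre of the keyway's mouth, level with the deck, 95 mm above the worktop; turns with the cylinder. z up out of the slot; the slot, 17.4 mm long, 5.4 mm wide, runs along y; the mouth is bevelled to 24.4 x 12.4 mm in the top 6 mm. The key goes in along -z, its width along y. Fully home: tip 40 mm down, bow's lower edge 5 mm above the deck.
- lock_plug (a joint): Cylinder's turn in rad: 0 as found, positive clockwise from above, -0.4 to 1.57 (stop). A spring pulls it back to 0 (about 0.1 N m at a quarter turn); key play 0.09 rad. The key's tip meets a spring (2 to 5 N) 29.5 mm down and sticks hard at 31 mm: twist the key 0.25 to 0.45 rad to either side, then press, and it goes home. Only fully home does it turn past 0.4 rad.
- key_square: The key to use as a whole body; origin at the blade's tip, same axes as key_center.
- lime: Bystander: green lime, 52x45x45 mm, standing loose on the worktop; origin under its centre.
- salt_shaker: Bystander: clear salt shaker with a grey cap, 44 mm wide, 90 mm tall, standing loose on the worktop; origin under its centre.
- pepper_mill: Bystander: dark wooden pepper mill, 58 mm wide, 170 mm tall, standing loose on the worktop; origin under its centre.
- honey_jar: Bystander: glass jar with a dark lid, 65 mm wide, 86 mm tall, standing loose on the worktop; origin under its centre.
- grey_cup: Bystander: plain grey cup without handle, 74 mm wide, 98 mm tall, standing loose on the worktop; origin under its centre.
Not all that is in view belongs to the job. What is shaped like the key_square but red is not meant.

How it is judged (in metres and radians):
On the way:
1. the key is fully home in the lock, not yet turned a quarter (z of key_tip in the frame of keyway below -0.037 m and horizontal distance between key_tip and keyway below 0.006 m and value of joint lock_plug below 0.8 rad), for 0.1 s.
At the end, for the whole second after the job is handed in: The rectangular-bowed key is fully home (tip at least 37 mm below the keyway's mouth, within 6 mm of its axis), the cylinder is turned at least 1.25 rad clockwise, and the fingers still hold the key (more than 2 N) through the last second (z of key_tip in the frame of keyway below -0.037 m and horizontal distance between key_tip and keyway below 0.006 m and value of joint lock_plug above 1.25 rad and contact force between the fingers and key_square above 2 N); the arm keeps its last pose, push and grip.
It fails at once if the round key is taken or pushed out of its slot (more than 20 mm) (distance of round_center from where it was at the start of the episode above 0.02 m).
It fails at once if a bystander is knocked away (moved more than 30 mm) (distance of any of lime, salt_shaker, pepper_mill, honey_jar, grey_cup from where it was at the start of the episode above 0.03 m).
It also fails if it takes over 42 s, if anything falls off the work surface, if the arm or the gripper's body presses on something with over 40 N, if the wrist force passes 120 N, or if a joint passes its speed limit or range.

## Working session

There is one attempt and no reset: what is moved stays moved. The work goes in short steps, Python scripts to look and compute and a shell command to move; the robot and the scene stay as the last step left them, time stands still between calls to the robot, and variables do not carry over. Pictures are saved under pics/ and viewed, and the job is handed in when it is done.

```bash
ls; mkdir -p pics
cat > h.py <<'E'
import numpy as np, cv2
from plant import robot
def unproj(im,r,c,z=None):
    K=im["K"]; 
    if z is None: z=im["z_map"][int(round(r)),int(round(c))]
    x=(c-K[0,2])/K[0,0]*z; y=(r-K[1,2])/K[1,1]*z
    return np.array([x,-y,-z,1.])
def cam2w(im,obs=None):
    if "view" in im: return np.linalg.inv(im["view"])
    T=np.eye(4);T[:3,:3]=np.array(obs["ee_rot"]).reshape(3,3);T[:3,3]=obs["ee_pos"]
    return T@im["hand_eye"]
def world(im,r,c,obs=None,z=None): return (cam2w(im,obs)@unproj(im,r,c,z))[:3]
def atz(im,r,c,h,obs=None):
    M=cam2w(im,obs);o=M[:3,3];d=(M@unproj(im,r,c,1.))[:3]-o
    return o+d*(h-o[2])/d[2]
def proj(im,p,obs=None):
    q=np.linalg.inv(cam2w(im,obs))@np.append(p,1.);K=im["K"]
    return np.array([K[1,2]+K[1,1]*(-q[1])/(-q[2]),K[0,2]+K[0,0]*q[0]/(-q[2])])
def save(im,n): cv2.imwrite(f"pics/{n}.png",im["img"][:,:,::-1])
E
python3 - <<'E'
from h import *
o=robot.get_obs();print(o)
for n in("scene","side","wrist"):
    o=robot.get_obs();im=robot.get_image(n);save(im,n+"0")
    print(n,[k for k in im], im["K"].tolist())
    for q in("key_center","round_center","key_block","lock_box","keyway","key_tip"):
        for d in robot.place_of(n,q)[:3]:
            r,c=d["point"]; print(q,d["conf"],np.round([r,c]),np.round(world(im,r,c,o),1))
E
```

```text
pics
{'t': 0.0, 'joints': array([ 6.19929542e+01,  3.05537809e+00,  9.24917560e+01, -4.07875069e-05,
        8.45712431e+01, -6.81708557e+00]), 'qvel': array([-0.09329478, -0.12069643,  0.01661756, -0.10958606, -0.03372644,
       -0.06243299]), 'joint_torque': array([-1.94888678e-03, -3.93687665e+01, -3.70172918e+01, -2.06074205e-04,
        7.02439065e-03,  3.12659074e-05]), 'ee_pos': array([225.62408397, 582.2244396 , 252.0868512 ]), 'ee_rot': array([[-9.32387060e-01,  3.61460138e-01, -9.69559815e-04],
       [ 3.61461355e-01,  9.32385307e-01, -1.82444516e-03],
       [ 2.44539127e-04, -2.05154746e-03, -9.99997866e-01]]), 'wrist_force': array([ 0.2617126 , -0.44660676,  0.28801273]), 'wrist_torque': array([ 0.00722451, -0.0331298 ,  0.01110835]), 'width': 85.30370199510638}
scene ['img', 'z_map', 'K', 'view'] [[374.94863310446016, 0.0, 262.2971639087078], [0.0, 374.94863310446016, 191.79084660700124], [0.0, 0.0, 1.0]]
key_center 0.59 [310. 325.] [ 424.2 -424.9   24.4]
key_center 0.53 [249. 288.] [ 426.9 -220.4   55.8]
key_center 0.43 [241. 315.] [ 509.6 -241.4   68.5]
round_center
[... 413 characters left out ...]
76.9304913813273, 189.96132405163124], [0.0, 0.0, 1.0]]
key_center 0.74 [164. 175.] [351.8 437.4  16.7]
key_center 0.6 [230. 330.] [ 508.8 -253.6   81.1]
key_center 0.59 [240. 302.] [ 434.9 -223.3   58.4]
round_center 0.4 [215. 309.] [ 515.7 -162.7   69.5]
key_block 0.57 [237. 319.] [ 489.8 -234.    47.7]
lock_box 0.85 [177. 234.] [445.6 145.3  71. ]
keyway 0.35 [150. 228.] [508.6 283.6  94.4]
key_tip 0.72 [247. 324.] [ 482.3 -264.6   36.5]
key_tip 0.65 [254. 296.] [ 427.3 -211.3    0.5]
key_tip 0.36 [207. 267.] [4.793e+02 1.000e-01 1.600e+01]
wrist ['img', 'z_map', 'K', 'hand_eye'] [[343.15324149777615, 0.0, 252.23113677962962], [0.0, 343.15324149777615, 192.9603980185978], [0.0, 0.0, 1.0]]
```

Run:
```python
import cv2
for n in("scene0","side0"):
    a=cv2.imread(f"pics/{n}.png"); cv2.imwrite(f"pics/{n}b.png",cv2.resize(a,(768,576),interpolation=cv2.INTER_CUBIC))
```

```text
(no output)
```

View pics/scene0b.png

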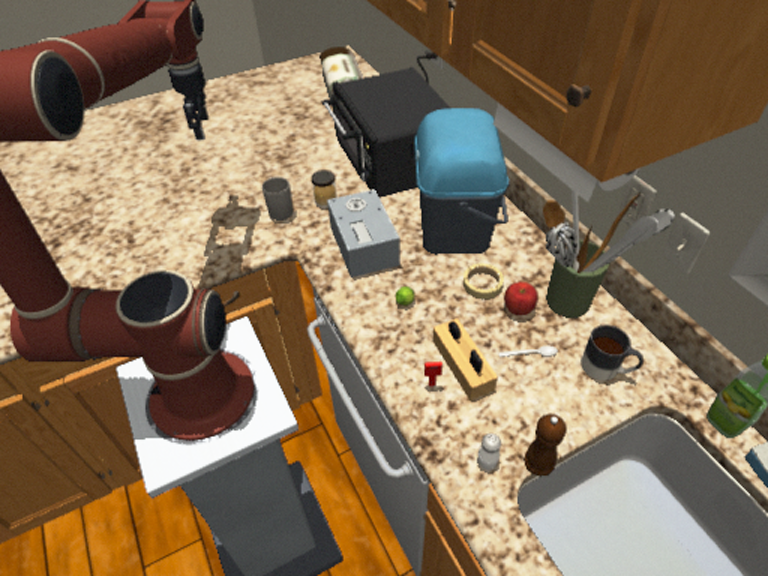

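View pics/side0b.png

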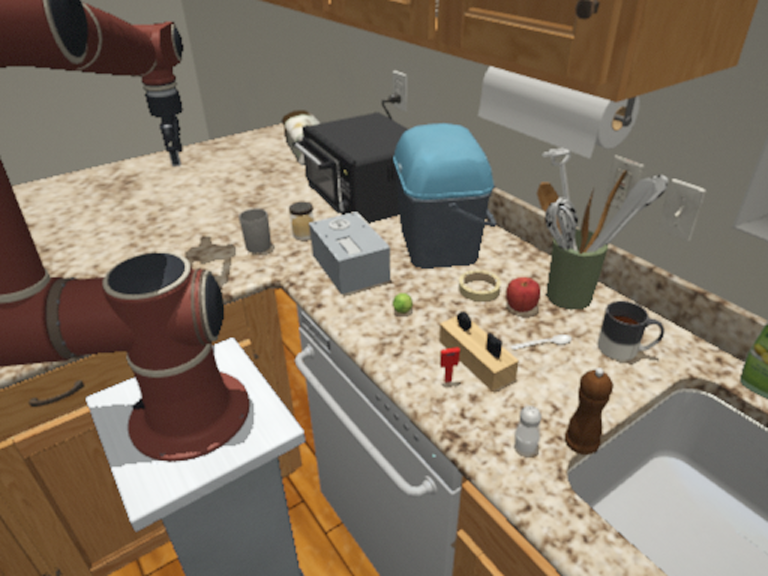

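View pics/wrist0.png

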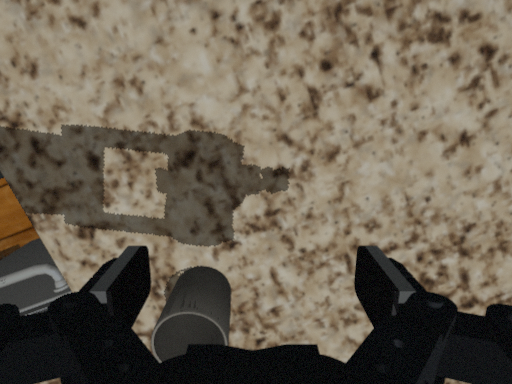

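Scene view shows the block with two black keys. The round key is at about (220,303) and the rectangular one at about (241,315) in 512-px coordinates. The red decoy is separate at (248,288), and the grey box's lock is at about (136,238). Next I fit the box and block from depth.

Run:
```python
from h import *
def cloud(im):
    M=cam2w(im);Z=im["z_map"];r,c=np.mgrid[:384,:512];K=im["K"]
    P=np.stack([(c-K[0,2])/K[0,0]*Z,-(r-K[1,2])/K[1,1]*Z,-Z,np.ones_like(Z)],-1)@M.T
    P=P[...,:3];P[Z==0]=np.nan;return P
for n in("scene","side"):
    im=robot.get_image(n);P=cloud(im)
    for nm,(lo,hi),bx in(("lock_box",(88,102),(380,600,60,400)),("key_block",(44,56),(430,580,-350,-120))):
        d=robot.silhouettes(n,nm)
        reg=d[0]["region"] if d else np.ones((384,512),bool)
        m=reg&(P[...,2]>lo)&(P[...,2]<hi)
        q=P[m]; rect=cv2.minAreaRect(q[:,:2].astype(np.float32)); print(n,nm,d and d[0]["conf"],m.sum(),np.round(q[:,2].mean(),1),rect)
    for nm in("lime","salt_shaker","pepper_mill","honey_jar","grey_cup","key_square","key_center","round_center"):
        for d in robot.silhouettes(n,nm)[:3]:
            q=P[d["region"]];q=q[~np.isnan(q[:,0])]
            print(nm,d["conf"],np.round(d["point"]),np.round(np.median(q,0)),np.round(np.percentile(q,5,0)),np.round(np.percentile(q,95,0)))
```

```text
scene lock_box 0.82 1238 94.0 ((495.09112548828125, 240.40106201171875), (208.81787109375, 132.12591552734375), 80.6280517578125)
scene key_block 0.78 698 48.7 ((516.0249633789062, -199.85243225097656), (172.24000549316406, 62.41799545288086), 86.80477142333984)
salt_shaker 0.56 [303. 325.] [ 429. -415.   53.] [ 418. -428.   -0.] [ 449. -388.   87.]
pepper_mill 0.62 [295. 364.] [ 507. -467.   98.] [ 497. -481.   13.] [ 530. -443.  157.]
pepper_mill 0.27 [301. 328.] [ 428. -416.   55.] [ 417. -428.    4.] [ 448. -398.   87.]
honey_jar 0.68 [125. 218.] [473. 438.  68.] [453. 426.  16.] [503. 477.  87.]
grey_cup 0.88 [128. 184.] [349. 447.  64.] [319. 435.  12.] [380. 505.  96.]
key_square 0.58 [273. 288.] [ 405. -273.    8.] [ 385. -296.    2.] [ 423. -233.   11.]
key_square 0.56 [239. 318.] [ 510. -249.   79.] [ 508. -261.   61.] [ 514. -234.   92.]
key_square 0.54 [218. 306.] [ 516. -157.   75.] [ 513. -173.   48.] [ 532. -139.   88.]
key_center 0.47 [275. 289.] [ 405. -273.    8.] [ 385. -297.    2.] [ 423. -234.   11.]
round_center 0.63 [220. 306.] [ 516. -158.   78.] [ 513. -172. 
[... 586 characters left out ...]
.] [ 514. -234.   93.]
salt_shaker 0.49 [166. 232.] [473. 184.  88.] [419. 135.   9.] [545. 326.  98.]
pepper_mill 0.78 [274. 391.] [ 505. -467.   85.] [ 497. -482.   12.] [ 526. -444.  158.]
honey_jar 0.77 [145. 200.] [468. 438.  61.] [449. 425.   5.] [503. 477.  88.]
grey_cup 0.82 [152. 169.] [345. 445.  68.] [316. 433.  10.] [379. 504.  97.]
key_square 0.82 [269. 303.] [ 406. -275.   10.] [ 383. -299.    5.] [ 424. -230.   13.]
key_square 0.56 [230. 329.] [ 509. -251.   77.] [ 507. -262.   59.] [ 513. -235.   93.]
key_center 0.81 [271. 304.] [ 405. -275.    9.] [ 383. -299.    3.] [ 425. -231.   13.]
round_center 0.61 [216. 307.] [ 516. -159.   74.] [ 513. -173.   55.] [ 523. -139.   91.]
```

Run:
```python
from h import *
o=robot.get_obs();im=robot.get_image("wrist");print(np.round(im["hand_eye"],3).tolist())
R=np.full((14,20),-1.)
for n in("scene","side"):
    im=robot.get_image(n)
    M=cam2w(im);Z=im["z_map"];r,c=np.mgrid[:384,:512];K=im["K"]
    P=(np.stack([(c-K[0,2])/K[0,0]*Z,-(r-K[1,2])/K[1,1]*Z,-Z,np.ones_like(Z)],-1)@M.T)[Z>0][:,:3]
    for p in P:
        i=int((p[0]-250)//40);j=int((p[1]+400)//50)
        if 0<=i<14 and 0<=j<20:R[i,j]=max(R[i,j],p[2])
print("y",list(range(-400,600,50)))
for i in range(14):print(250+40*i,R[i].astype(int))
```

```text
[[0.001, 0.964, 0.265, 65.832], [1.0, -0.001, -0.0, -0.239], [-0.0, 0.265, -0.964, -119.853], [0.0, 0.0, 0.0, 1.0]]
y [-400, -350, -300, -250, -200, -150, -100, -50, 0, 50, 100, 150, 200, 250, 300, 350, 400, 450, 500, 550]
250 [ -1  -1  -1  -1  -1  -1  -1  -1  -1  -1  -1  -1  -1  -1   4   4   6   5
 557 555]
290 [  1   0   0   0   0   0   1   2  -1   1   0   2   1   0   5   5 100  99
  94 526]
330 [  4   5   4   4   5   5   5   5   5   5   5   4   4   6   4   5 101 101
 100   3]
370 [  4  11  14  10   5   6   5   6   5   5   5   6   5   5   5   7  99 100
  97  -1]
410 [87  6 12 10  9  5  4  5  5  4 98 99 99 99 99 85 61 87  4  7]
450 [  4   4  53  54  51  52   6  37  46   4  99  99 101 101 101  91  91  90
   7   5]
490 [  4   4  94  93  93  91   5  37  47   6  98  99  99  99 101  -1  89  89
  -1   5]
530 [  6   6  53  53  53  52   6   8   5   6  99  99 100 100 100  -1  -1 175
 172   2]
570 [  4   6 765 750 606 605 605 670 668 644 635 605 600 594 588 583 576 568
 566 561]
610 [  5 768 764 750 732 716 700 682 666 652 631 614 601 594 589 580 576 568
 564 560]
650 [  2 764  12  12  61  68  27  28  28 276 548 552 300 283 230 206 207 208
 207 208]
690 [  5 756  11 427 440 455 428 411 424 432 302 584 581 300 290 207 208 208
 208 208]
730 [ 95 749   5 482 481 482 482 481 481 482 302 304 560 303 292 207 207 208
 208 208]
770 [ 96 741   4 483 264 269 327   6 214 288 299 303 303 300  -1  -1 208 208
 209 209]
```

```bash
cat >> h.py <<'E'
from scipy.spatial.transform import Rotation as Rn
def Rdown(a):
    a=np.radians(a); y=np.array([np.cos(a),np.sin(a),0]);z=np.array([0,0,-1.]);return np.stack([np.cross(y,z),y,z],1)
def plan(pos,a,n=None,start=None,grip=85):
    """print rows from measured (or start) pose to pos, tool-y yaw a deg"""
    o=robot.get_obs();p,R=(np.array(o["ee_pos"]),np.array(o["ee_rot"])) if start is None else (np.array(start[0],float),Rdown(start[1]))
    T=Rdown(a);rv=Rn.from_matrix(R.T@T).as_rotvec();d=np.array(pos)-p
    n=n or int(np.ceil(max(np.linalg.norm(d)/38,np.linalg.norm(rv)/.12)))
    print("n",n)
    for k in range(n):
        t=(R@Rn.from_rotvec(rv*k/n).as_matrix()).T@(d/n)
        print([float(x) for x in np.round(t,1)]+[float(x) for x in np.round(rv/n,4)]+[grip],end=",\n" if k%5==4 else ",")
    print()
def st():
    o=robot.get_obs();R=np.array(o["ee_rot"]);print("t",round(o["t"],2),"pos",np.round(o["ee_pos"],1),"yaw",np.round(np.degrees(np.arctan2(R[1,1],R[0,1])),2),"zax",np.round(R[:,2],3),"F",np.round(o["wrist_force"],1),"M",np.round(o["wrist_torque"],2),"w",round(o["width"],1),"j",np.round(o["joints"]))
E
python3 -c "
from h import *
plan([503.5,293.5,215],-9.4)"
```

```text
n 12
[-30.3, -14.1, 3.2, -0.0, 0.0, 0.1138, 85],[-31.7, -10.6, 3.2, -0.0, 0.0, 0.1138, 85],[-32.7, -6.9, 3.2, -0.0, 0.0, 0.1138, 85],[-33.3, -3.2, 3.2, -0.0, 0.0, 0.1138, 85],[-33.4, 0.6, 3.2, -0.0, 0.0, 0.1138, 85],
[-33.1, 4.4, 3.2, -0.0, 0.0, 0.1138, 85],[-32.4, 8.1, 3.2, -0.0, 0.0, 0.1138, 85],[-31.3, 11.8, 3.2, -0.0, 0.0, 0.1138, 85],[-29.7, 15.2, 3.2, -0.0, 0.0, 0.1138, 85],[-27.8, 18.5, 3.2, -0.0, 0.0, 0.1138, 85],
[-25.5, 21.6, 3.2, -0.0, 0.0, 0.1138, 85],[-22.9, 24.3, 3.2, -0.0, 0.0, 0.1138, 85],
```

```bash
python3 -m jog '[[-30.3,-14.1,3.2,0,0,0.114,85],[-31.7,-10.6,3.2,0,0,0.114,85],[-32.7,-6.9,3.2,0,0,0.114,85],[-33.3,-3.2,3.2,0,0,0.114,85],[-33.4,0.6,3.2,0,0,0.114,85]]'
python3 -m jog '[[-33.1,4.4,3.2,0,0,0.114,85],[-32.4,8.1,3.2,0,0,0.114,85],[-31.3,11.8,3.2,0,0,0.114,85],[-29.7,15.2,3.2,0,0,0.114,85],[-27.8,18.5,3.2,0,0,0.114,85]]'
python3 -m jog '[[-25.5,21.6,3.2,0,0,0.114,85],[-22.9,24.3,3.2,0,0,0.114,85],[0,0,0,0,0,0,85],[0,0,0,0,0,0,85]]'
python3 - <<'E'
from h import *
st();o=robot.get_obs();im=robot.get_image("wrist");save(im,"w1")
for f in("search_frame","place_of"):
  for q in("keyway","lock_plug","lock_box"):
    for d in getattr(robot,f)("wrist",q)[:2]: print(f,q,d["conf"],np.round(d["point"],1),np.round(atz(im,*d["point"],95,o),1),np.round(world(im,*d["point"],o),1))
E
```

```text
t: 2.72
ee_pos: [342.3, 461.0, 237.3]
ee_rot: [[-0.586, 0.81, 0.0], [0.81, 0.586, 0.0], [0.0, 0.0, -1.0]]
wrist_force: [-0.1, -0.3, 0.5]
width: 85.0
t: 3.13
ee_pos: [457.8, 340.0, 221.4]
ee_rot: [[-0.055, 0.998, 0.0], [0.998, 0.055, 0.0], [0.0, 0.0, -1.0]]
wrist_force: [-0.4, -0.7, 1.1]
width: 85.2
t: 3.47
ee_pos: [503.8, 291.8, 214.6]
ee_rot: [[0.168, 0.986, -0.001], [0.986, -0.168, 0.0], [-0.0, -0.001, -1.0]]
wrist_force: [-0.7, 0.8, 0.6]
width: 84.7
t 3.47 pos [503.8 291.8 214.6] yaw -9.69 zax [-0.001  0.    -1.   ] F [-0.7  0.8  0.6] M [-0.02  0.   -0.04] w 84.7 j [ 23.  -1. 100.   0.  81.  32.]
search_frame keyway 0.9 [188.1 253.1] [506.2 295.9  95. ] [505.  288.3  65.4]
search_frame keyway 0.3 [228.1 255.9] [503.1 265.2  95. ] [503.1 264.9  94.3]
search_frame lock_plug 0.76 [190.5 251.9] [505.1 294.3  95. ] [503.8 286.8  66.8]
search_frame lock_box 0.91 [230.1 256.9] [503.6 263.5  95. ] [503.6 263.1  94.1]
place_of keyway 0.76 [190.5 251.9] [505.1 294.3  95. ] [503.8 286.8  66.8]Traceback (most recent call last):
  File "<stdin>", line 5, in <module>
ValueError: it knows: grey_cup, honey_jar, key_block, key_center, key_square, key_tip, keyway, lime, lock_box, pepper_mill, round_center, salt_shaker
```

View pics/w1.png

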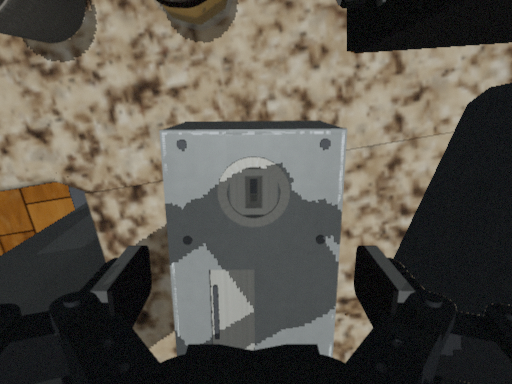

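Run:
```python
from h import *
o=robot.get_obs();im=robot.get_image("wrist");save(im,"w1b")
a=im["img"][145:240,195:315,::-1];cv2.imwrite("pics/w1c.png",cv2.resize(a,None,fx=6,fy=6,interpolation=cv2.INTER_CUBIC))
# deck mask via height
M=cam2w(im,o);Z=im["z_map"];r,c=np.mgrid[:384,:512];K=im["K"]
P=(np.stack([(c-K[0,2])/K[0,0]*Z,-(r-K[1,2])/K[1,1]*Z,-Z,np.ones_like(Z)],-1)@M.T)[...,:3]
m=(Z>0)&(abs(P[...,2]-95)<6)&(r<340)&(c>140)&(c<380)
n,l,s,_=cv2.connectedComponentsWithStats(m.astype(np.uint8));k=1+np.argmax(s[1:,4]);m=l==k
print(s[k],P[m][:,2].mean())
L=[];Rr=[];T=[]
for row in range(140,300,4):
    cc=np.where(m[row])[0];L.append(atz(im,row,cc.min()-.5,95,o));Rr.append(atz(im,row,cc.max()+.5,95,o))
for col in range(180,330,4):
    T.append(atz(im,np.where(m[:,col])[0].min()-.5,col,95,o))
L,Rr,T=map(np.array,(L,Rr,T))
for q in(L,Rr):
    p=np.polyfit(q[:,1],q[:,0],1);print("edge yaw",-np.degrees(np.arctan(p[0])), np.polyval(p,293), np.abs(np.polyval(p,q[:,1])-q[:,0]).max())
p=np.polyfit(T[:,0],T[:,1],1);print("top yaw",np.degrees(np.arctan(p[0])),np.polyval(p,505))
```

```text
[  163   131   187   209 35596] 93.95108204728263
edge yaw -9.174809670968221 440.3299719808594 0.40278195119714155
edge yaw -9.224723742987091 571.5990002422094 0.34544848345194623
top yaw -9.389999429243103 339.6091624847983
```

View pics/w1c.png

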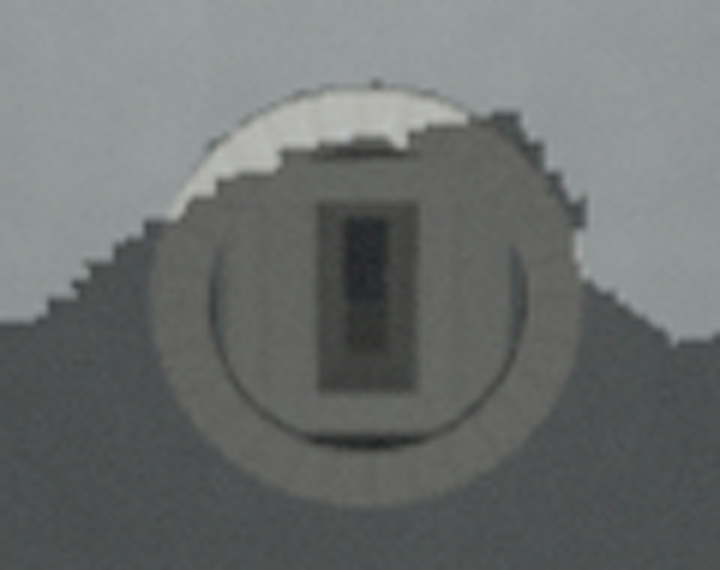

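Run:
```python
from h import *
o=robot.get_obs();im=robot.get_image("wrist")
print(atz(im,194,255.8,95,o), atz(im,145+297/6-.4,195+365/6-.4,97,o),o["ee_pos"])
plan([513,-240,215],-3.6)
```

```text
[506.06982644 293.27431638  95.        ] [505.8642231  293.79390353  97.        ] [502.36873409 294.02352218 215.13207237]
n 15
[-35.0, 6.5, 0.0, 0.0, -0.0, -0.0068, 85],[-35.0, 6.3, 0.0, 0.0, -0.0, -0.0068, 85],[-35.1, 6.1, 0.0, 0.0, -0.0, -0.0068, 85],[-35.1, 5.8, 0.0, 0.0, -0.0, -0.0068, 85],[-35.2, 5.6, 0.0, 0.0, -0.0, -0.0068, 85],
[-35.2, 5.3, 0.0, 0.0, -0.0, -0.0068, 85],[-35.2, 5.1, 0.0, 0.0, -0.0, -0.0068, 85],[-35.3, 4.9, 0.0, 0.0, -0.0, -0.0068, 85],[-35.3, 4.6, 0.0, 0.0, -0.0, -0.0068, 85],[-35.3, 4.4, 0.0, 0.0, -0.0, -0.0068, 85],
[-35.4, 4.1, 0.0, 0.0, -0.0, -0.0068, 85],[-35.4, 3.9, 0.0, 0.0, -0.0, -0.0068, 85],[-35.4, 3.7, 0.0, 0.0, -0.0, -0.0068, 85],[-35.4, 3.4, 0.0, 0.0, -0.0, -0.0068, 85],[-35.5, 3.2, 0.0, 0.0, -0.0, -0.0068, 85],
```

```bash
cat >> h.py <<'E'
def avg(n=10):
    A=[];J=[];W=[]
    for _ in range(n):
        robot.get_image("side");o=robot.get_obs();A.append(o["ee_pos"]);J.append(o["ee_rot"]);W.append(np.r_[o["wrist_force"],o["wrist_torque"]])
    A=np.array(A);R=Rn.from_matrix(np.array(J)).mean().as_matrix()
    o=dict(o);o["ee_pos"]=A.mean(0);o["ee_rot"]=R
    print("t",round(o["t"],2),"avg",np.round(A.mean(0),2),"sd",np.round(A.std(0),2),"yaw",np.round(np.degrees(np.arctan2(R[1,1],R[0,1])),2),"FM",np.round(np.mean(W,0),2),"w",round(o["width"],1))
    return o
E
python3 - <<'E'
from h import *
o=avg();im=robot.get_image("wrist")
print(atz(im,194,255.8,95,o),atz(im,145+297/6-.4,195+365/6-.4,97,o))
print(np.round(Rn.from_matrix(Rdown(-9.3).T@o["ee_rot"]).as_rotvec(),4))
E
```

```text
t 4.32 avg [502.85 293.32 214.96] sd [0.18 0.26 0.06] yaw -9.53 FM [ 0.12 -0.23  0.05  0.01 -0.    0.02] w 85.1
[506.53765472 292.58590423  95.        ] [506.33344054 293.10628382  97.        ]
[-0.0001  0.      0.0041]
```

The lock ring and bevelled slot show clearly at pixel (194,256), which puts the keyway at about (506.3, 293, 95) with the box yawed -9.3°. This agrees with the edge fit. Next is the key.

```bash
python3 -m jog '[[-35,6.5,0,0,0,-0.0068,85],[-35,6.3,0,0,0,-0.0068,85],[-35.1,6.1,0,0,0,-0.0068,85],[-35.1,5.8,0,0,0,-0.0068,85],[-35.2,5.6,0,0,0,-0.0068,85]]' >/dev/null
python3 -m jog '[[-35.2,5.3,0,0,0,-0.0068,85],[-35.2,5.1,0,0,0,-0.0068,85],[-35.3,4.9,0,0,0,-0.0068,85],[-35.3,4.6,0,0,0,-0.0068,85],[-35.3,4.4,0,0,0,-0.0068,85]]' >/dev/null
python3 -m jog '[[-35.4,4.1,0,0,0,-0.0068,85],[-35.4,3.9,0,0,0,-0.0068,85],[-35.4,3.7,0,0,0,-0.0068,85],[-35.4,3.4,0,0,0,-0.0068,85],[-35.5,3.2,0,0,0,-0.0068,85]]' >/dev/null
python3 -m jog '[[0,0,0,0,0,0,85],[0,0,0,0,0,0,85]]'
python3 - <<'E'
from h import *
o=avg(6);im=robot.get_image("wrist");save(im,"w2")
for q in("key_center","round_center","key_square"):
    for d in robot.place_of("wrist",q)[:2]: print(q,d["conf"],np.round(d["point"],1),np.round(atz(im,*d["point"],73,o),1),np.round(world(im,*d["point"],o),1))
for q in("key_square","round_center"):
    for d in robot.silhouettes("wrist",q)[:2]:
        rr,cc=np.where(d["region"]);print(q,d["conf"],rr.min(),rr.max(),cc.min(),cc.max(),np.round(d["point"]))
M=cam2w(im,o);Z=im["z_map"];r,c=np.mgrid[:384,:512];K=im["K"]
P=(np.stack([(c-K[0,2])/K[0,0]*Z,-(r-K[1,2])/K[1,1]*Z,-Z,np.ones_like(Z)],-1)@M.T)[...,:3]
m=(Z>0)&(P[...,2]>86)&(P[...,2]<100)&(abs(P[...,0]-515)<60)&(P[...,1]<-190)
q=P[m];print("top pts",m.sum(),q.mean(0),cv2.minAreaRect(q[:,:2].astype(np.float32)))
m=(Z>0)&(abs(P[...,2]-50)<4)&(abs(P[...,0]-515)<60)
q=P[m];print("block",m.sum(),q.mean(0),cv2.minAreaRect(q[:,:2].astype(np.float32)))
E
```

```text
t: 5.78
ee_pos: [512.2, -242.4, 214.8]
ee_rot: [[0.068, 0.998, -0.0], [0.998, -0.068, 0.001], [0.001, -0.0, -1.0]]
wrist_force: [0.5, 0.3, -0.6]
width: 85.4
t 6.08 avg [ 512.45 -240.05  214.79] sd [0.12 0.54 0.1 ] yaw -3.68 FM [-0.03 -0.08  0.37  0.03 -0.01 -0.  ] w 85.2
key_center 0.8 [220.4 146.1] [ 426.2 -263.    73. ] [ 404.3 -284.2   10.4]
key_center 0.71 [193.9 257.1] [ 517.  -246.5   73. ] [ 517.  -241.7   90.2]
round_center 0.97 [ 76.1 255.1] [ 520.8 -158.2   73. ] [ 520.6 -159.    87.3]
round_center 0.69 [196.9 258.2] [ 517.7 -249.    73. ] [ 517.7 -243.6   91.8]
key_square 0.82 [177.6 252.4] [ 514.1 -233.1   73. ] [ 514.3 -229.9   87. ]
key_square 0.71 [156.8 165.1] [ 448.2 -212.5   73. ] [ 430.1 -222.5    4.6]
key_square 0.94 168 222 250 265 [197. 256.]
key_square 0.84 156 237 125 170 [206. 152.]
round_center 0.66 46 102 249 264 [ 73. 256.]
top pts 603 [ 517.43054886 -245.56548977   90.34916905] ((517.3278198242188, -246.47935485839844), (36.01158142089844, 10.488999366760254), 84.68079376220703)
block 13810 [ 519.20988313 -194.4083723    49.03357257] ((510.7212829589844, -261.4404296875), (294.1422424316406, 72.16527557373047), 82.05355072021484)
```

View pics/w2.png

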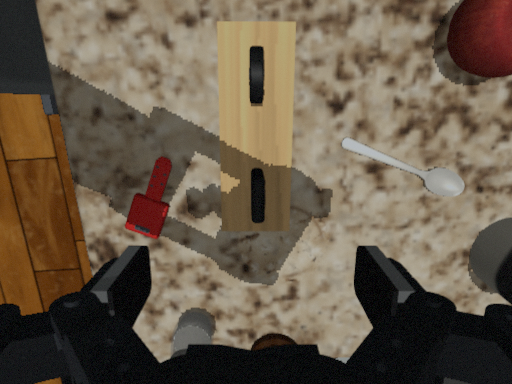

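The wrist picture shows the rectangular bow at (195,257), edge on, the round bow at (74,256), and the red decoy lying flat at (200,155). The decoy is left of the block and low.

Run:
```python
from h import *
o=avg(5);im=robot.get_image("wrist")
g=im["img"].astype(int)
hsv=cv2.cvtColor(im["img"],cv2.COLOR_RGB2HSV)
m=(hsv[...,2]<45)
m[:, :235]=0;m[:,280:]=0;m[:160]=0;m[230:]=0
n,l,s,_=cv2.connectedComponentsWithStats(m.astype(np.uint8));k=1+np.argmax(s[1:,4]);print(s[k])
L=[];R=[]
Zm=im["z_map"]
# block edges by wood colour
for row in list(range(110,160,3)):
    w=(g[row,:,0]-g[row,:,2]>50)&(np.arange(512)>200)&(np.arange(512)<310)
    c=np.where(w)[0];L.append(atz(im,row,c.min()-.5,50,o));R.append(atz(im,row,c.max()+.5,50,o))
for q in map(np.array,(L,R)):
    p=np.polyfit(q[:,1],q[:,0],1);print("yaw",-np.degrees(np.arctan(p[0])),np.polyval(p,-245),np.abs(np.polyval(p,q[:,1])-q[:,0]).max())
M=cam2w(im,o);r,c=np.mgrid[:384,:512];K=im["K"]
P=(np.stack([(c-K[0,2])/K[0,0]*Zm,-(r-K[1,2])/K[1,1]*Zm,-Zm,np.ones_like(Zm)],-1)@M.T)[...,:3]
for nm,lo,hi in(("sq",160,230),("rd",40,110)):
    mm=(P[...,2]>80)&(P[...,2]<100)&(c>235)&(c<280)&(r>lo)&(r<hi)
    rr,cc=np.where(mm);rect=cv2.minAreaRect(np.stack([cc,rr],1).astype(np.float32));print(nm,rect,rr.min(),rr.max(),cc.min(),cc.max())
    B=cv2.boxPoints(rect);W=np.array([atz(im,b[1],b[0],93,o) for b in B]);print(np.round(W,1).tolist(),np.round(W.mean(0),1))
a=im["img"][10:240,200:320,::-1];cv2.imwrite("pics/w2c.png",cv2.resize(a,None,fx=2.5,fy=2.5,interpolation=cv2.INTER_CUBIC))
```

```text
t 6.63 avg [ 512.46 -240.83  214.93] sd [0.03 0.09 0.03] yaw -3.72 FM [ 0.27 -0.03  0.51 -0.01 -0.01 -0.01] w 85.4
[251 167  14  54 708]
yaw 25.478984050832143 514.9229587534134 6.594612877057045
yaw -3.697354260869614 546.2943961778308 0.42752943190930637
sq ((258.0, 196.0), (48.0, 14.0), 90.0) 172 220 251 265
[[513.7, -225.2, 93.0], [523.7, -225.9, 93.0], [521.7, -262.4, 93.0], [511.3, -261.7, 93.0]] [ 517.6 -243.8   93. ]
rd ((256.5, 71.0), (50.0, 15.0), 90.0) 46 96 249 264
[[517.8, -141.3, 93.0], [527.6, -142.0, 93.0], [525.9, -173.4, 93.0], [515.7, -172.7, 93.0]] [ 521.8 -157.3   93. ]
```

View pics/w2c.png

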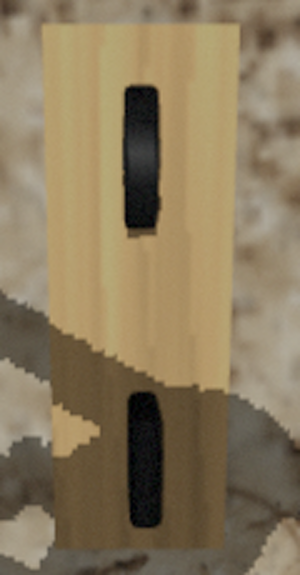

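```bash
python3 -m jog '[[-2,2.4,34,0,0,0,85],[-1.9,2.4,34,0,0,0,85],[0,0,34,0,0,0,85],[0,0,20,0,0,0,85],[0,0,10,0,0,0,85]]'
python3 -m jog '[[0,0,5,0,0,0,85],[0,0,0,0,0,0,60],[0,0,0,0,0,0,60]]'
python3 - <<'E'
from h import *
o=avg(3);im=robot.get_image("wrist");save(im,"w3")
M=cam2w(im,o)
print(proj(im,[517,-245,93],o))
im=robot.get_image("side")
save(im,"s3");cv2.imwrite("pics/s3c.png",cv2.resize(im["img"][150:320,230:430,::-1],None,fx=4,fy=3.5))
E
```

```text
t: 7.1
ee_pos: [514.8, -243.8, 78.7]
ee_rot: [[0.065, 0.998, -0.006], [0.998, -0.065, 0.004], [0.003, -0.006, -1.0]]
wrist_force: [-0.8, 1.0, -0.4]
width: 85.1
t: 7.35
ee_pos: [518.0, -245.8, 79.5]
ee_rot: [[0.065, 0.998, 0.002], [0.998, -0.065, -0.001], [-0.001, 0.002, -1.0]]
wrist_force: [0.9, 0.0, -0.8]
width: 63.2
t 7.5 avg [ 518.25 -245.92   80.08] sd [0.03 0.03 0.05] yaw -3.72 FM [-0.12 -0.52 -0.12 -0.    0.02 -0.05] w 60.0
[292.32240578 245.8269752 ]
```

View pics/w3.png

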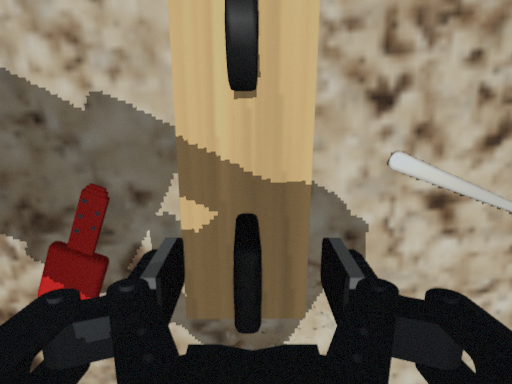

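View pics/s3c.png

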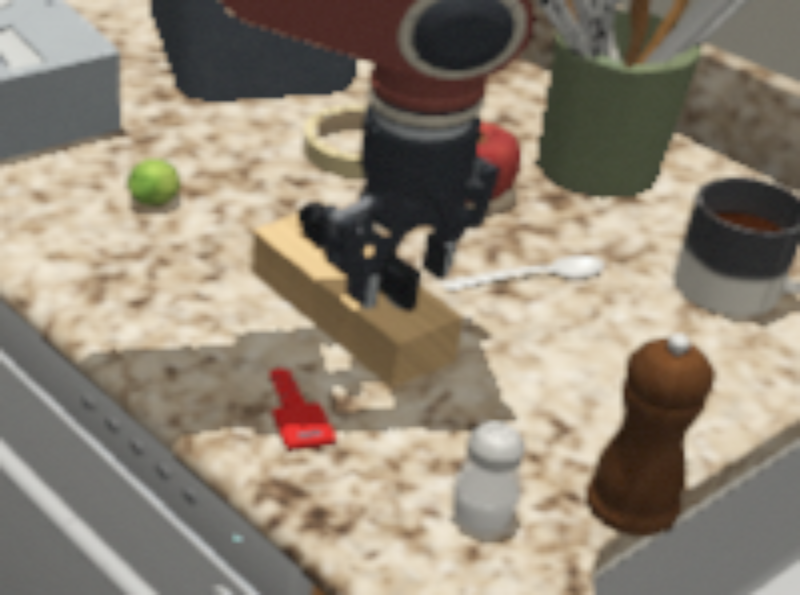

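The jaws straddle the key. Their midpoint is at column ~252 and the key at ~247, so I shift about 1.7 mm before closing.

```bash
python3 -m jog '[[2,-1.7,2,0,0,0,60],[0,0,0,0,0,0,30],[0,0,0,0,0,0,14],[0,0,0,0,0,0,12],[0,0,0,0,0,0,12]]' 30
python3 -m jog '[[0,0,0,0,0,0,6],[0,0,0,0,0,0,0],[0,0,0,0,0,0,0],[0,0,0,0,0,0,0]]' 60
python3 - <<'E'
from h import *
o=avg(4);im=robot.get_image("wrist");save(im,"w4")
E
```

```text
t: 8.02
ee_pos: [515.4, -243.0, 75.9]
ee_rot: [[0.065, 0.998, -0.0], [0.998, -0.065, 0.0], [0.0, -0.0, -1.0]]
wrist_force: [-0.2, 0.2, 0.8]
width: 12.8
t: 8.35
ee_pos: [515.5, -243.0, 76.0]
ee_rot: [[0.065, 0.998, 0.0], [0.998, -0.065, -0.0], [-0.0, 0.0, -1.0]]
wrist_force: [-0.4, 0.3, 0.6]
width: 9.2
t 8.55 avg [ 515.48 -243.06   75.99] sd [0.01 0.   0.01] yaw -3.73 FM [ 0.06 -0.08  0.4   0.04 -0.   -0.05] w 9.2
```

View pics/w4.png

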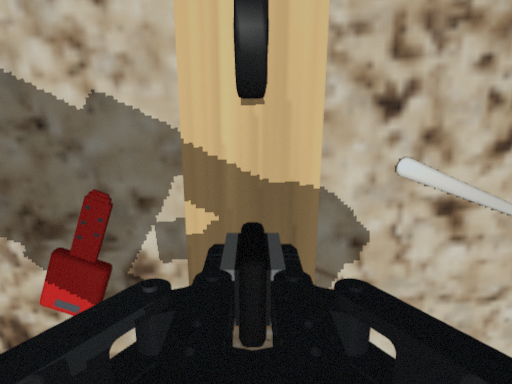

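Run:
```python
from h import *
im=robot.get_image("wrist");o={"ee_pos":np.zeros(3),"ee_rot":np.eye(3)}
for p in([18,0,-17],[18,0,23],[-18,0,-17],[-18,0,23],[11,5,0],[11,5,22],[18,0,26],[8,0,63]):print(p,np.round(proj(im,p,o),1))
a=im["img"][200:384,190:320,::-1];cv2.imwrite("pics/w4c.png",cv2.resize(a,None,fx=3.2,fy=3.2,interpolation=cv2.INTER_CUBIC))
```

```text
[18, 0, -17] [252.3 249.3]
[18, 0, 23] [213. 250.]
[-18, 0, -17] [345.8 249.4]
[-18, 0, 23] [286.3 250. ]
[11, 5, 0] [250.  262.8]
[11, 5, 22] [228.8 261.3]
[18, 0, 26] [210.9 250. ]
[8, 0, 63] [207.  250.4]
```

View pics/w4c.png

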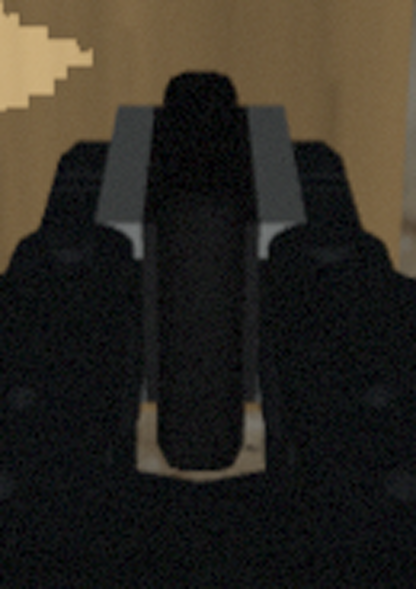

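Grasped: the width reads 9.2 with no side force, and the key is centred to within about 1 mm along its width. I lift straight up.

```bash
python3 -m jog '[[0,0,-8,0,0,0,0],[0,0,-16,0,0,0,0],[0,0,-20,0,0,0,0],[0,0,-30,0,0,0,0],[0,0,-30,0,0,0,0]]' 
python3 -m jog '[[0,0,-10,0,0,0,0],[0,0,0,0,0,0,0],[0,0,0,0,0,0,0]]'
python3 - <<'E'
from h import *
o=avg(2)
im=robot.get_image("wrist");save(im,"w5")
plan([506.3,293.3,190],-9.3,grip=0)
im=robot.get_image("side");cv2.imwrite("pics/s5c.png",cv2.resize(im["img"][150:320,230:430,::-1],None,fx=4,fy=3.5))
E
```

```text
t: 9.07
ee_pos: [514.6, -242.5, 180.3]
ee_rot: [[0.065, 0.998, -0.002], [0.998, -0.065, 0.001], [0.001, -0.002, -1.0]]
wrist_force: [0.7, 0.3, -0.2]
width: 9.5
t: 9.32
ee_pos: [515.4, -243.0, 189.9]
ee_rot: [[0.065, 0.998, 0.0], [0.998, -0.065, -0.0], [-0.0, 0.0, -1.0]]
wrist_force: [-0.3, -0.3, -1.7]
width: 9.4
t 9.42 avg [ 514.47 -242.42  187.86] sd [0.18 0.11 0.42] yaw -3.72 FM [-0.14 -0.06 -1.12  0.01  0.02 -0.04] w 9.3
n 15
[35.6, -2.8, -0.1, -0.0003, -0.0001, 0.0065, 0],[35.6, -3.1, -0.1, -0.0003, -0.0001, 0.0065, 0],[35.6, -3.3, -0.1, -0.0003, -0.0001, 0.0065, 0],[35.5, -3.5, -0.1, -0.0003, -0.0001, 0.0065, 0],[35.5, -3.8, -0.1, -0.0003, -0.0001, 0.0065, 0],
[35.5, -4.0, -0.1, -0.0003, -0.0001, 0.0065, 0],[35.5, -4.2, -0.1, -0.0003, -0.0001, 0.0065, 0],[35.4, -4.5, -0.1, -0.0003, -0.0001, 0.0065, 0],[35.4, -4.7, -0.1, -0.0003, -0.0001, 0.0065, 0],[35.4, -4.9, -0.2, -0.0003, -0.0001, 0.0065, 0],
[35.3, -5.1, -0.2, -0.0003, -0.0001, 0.0065, 0],[35.3, -5.4, -0.2, -0.0003, -0.0001, 0.0065, 0],[35.3, -5.6, -0.2, -0.0003, -0.0001, 0.0065, 0],[35.2, -5.8, -0.2, -0.0003, -0.0001, 0.0065, 0],[35.2, -6.1, -0.2, -0.0003, -0.0001, 0.0065, 0],
```

View pics/s5c.png

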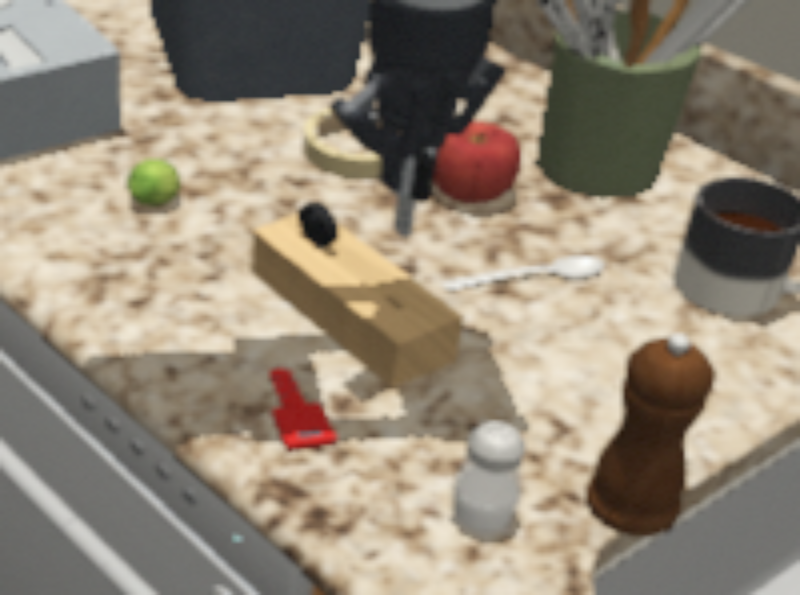

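View pics/w5.png

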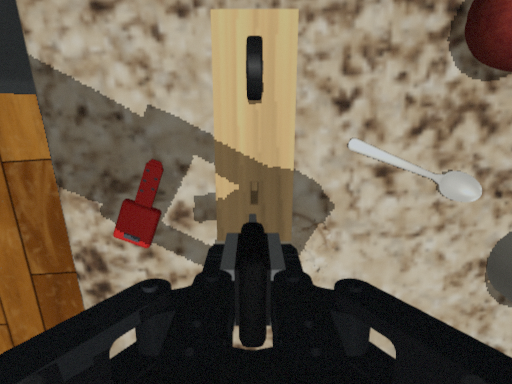

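The key is free of the block, held upright with the blade down, and the round key is still in its slot. The wrist view shows the blade peeking past the pads at (220,252). I carry it to the lock.

```bash
python3 -m jog '[[35.6,-2.8,0,0,0,0.0065,0],[35.6,-3.1,0,0,0,0.0065,0],[35.6,-3.3,0,0,0,0.0065,0],[35.5,-3.5,0,0,0,0.0065,0],[35.5,-3.8,0,0,0,0.0065,0]]' >/dev/null
python3 -m jog '[[35.5,-4,0,0,0,0.0065,0],[35.5,-4.2,0,0,0,0.0065,0],[35.4,-4.5,0,0,0,0.0065,0],[35.4,-4.7,0,0,0,0.0065,0],[35.4,-4.9,0,0,0,0.0065,0]]' >/dev/null
python3 -m jog '[[35.3,-5.1,0,0,0,0.0065,0],[35.3,-5.4,0,0,0,0.0065,0],[35.3,-5.6,0,0,0,0.0065,0],[30,-5,0,0,0,0.0065,0],[20,-3,0,0,0,0.0065,0]]' >/dev/null
python3 -m jog '[[15,-2.5,0,0,0,0,0],[0,0,0,0,0,0,0],[0,0,0,0,0,0,0],[0,0,0,0,0,0,0]]'
python3 - <<'E'
from h import *
o=avg(4)
im=robot.get_image("wrist");save(im,"w6");cv2.imwrite("pics/w6c.png",cv2.resize(im["img"][150:350,180:330,::-1],None,fx=4,fy=3,interpolation=cv2.INTER_CUBIC))
print("keyway px",proj(im,[506.3,293.2,95],o),"tip px",proj(im,np.array(o["ee_pos"])+o["ee_rot"]@[0,0,67],o))
im=robot.get_image("side");cv2.imwrite("pics/s6c.png",cv2.resize(im["img"][90:240,150:300,::-1],None,fx=4,fy=4,interpolation=cv2.INTER_CUBIC))
print("side keyway px",proj(im,[506.3,293.2,95]),"tip",proj(im,np.array(o["ee_pos"])+o["ee_rot"]@[0,0,67]))
im=robot.get_image("scene");cv2.imwrite("pics/c6c.png",cv2.resize(im["img"][60:210,170:320,::-1],None,fx=4,fy=4,interpolation=cv2.INTER_CUBIC))
print("scene keyway px",proj(im,[506.3,293.2,95]),"tip",proj(im,np.array(o["ee_pos"])+o["ee_rot"]@[0,0,67]))
for n in("side","scene","wrist"):
    for q in("key_tip","key_center"):
        for d in robot.place_of(n,q)[:2]:print(n,q,d["conf"],np.round(d["point"],1))
E
```

```text
t: 11.1
ee_pos: [508.1, 286.2, 189.1]
ee_rot: [[0.162, 0.987, -0.001], [0.987, -0.162, -0.001], [-0.001, -0.001, -1.0]]
wrist_force: [-0.2, 0.4, -0.8]
width: 9.4
t 11.3 avg [508.41 285.97 189.65] sd [0.08 0.06 0.2 ] yaw -9.39 FM [ 0.13 -0.02 -0.47 -0.01  0.    0.02] w 9.1
keyway px [194.08069976 245.51066855] tip px [218.34247112 250.31087847]
side keyway px [149.23438996 226.4255132 ] tip [143.24909421 227.47174685]
scene keyway px [135.9611533  237.86105314] tip [131.15341241 238.73525604]
side key_tip 0.81 [258.3 298.2]
side key_center 0.62 [272.1 303.7]
side key_center 0.46 [131.1 227.2]
scene key_tip 0.75 [255.1 289.7]
scene key_tip 0.52 [243.5 307.8]
scene key_center 0.69 [277.4 288.7]
scene key_center 0.57 [119.3 235.9]
wrist key_tip 0.95 [220.1 254. ]
wrist key_center 0.67 [279.8 253.4]
```

View pics/w6c.png

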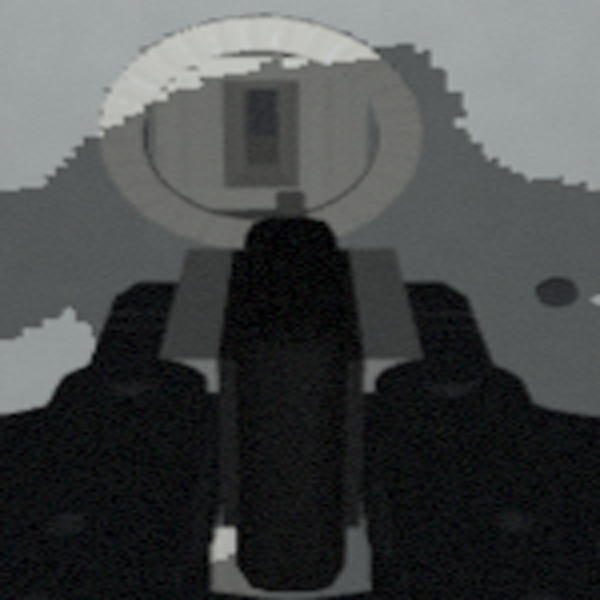

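View pics/s6c.png

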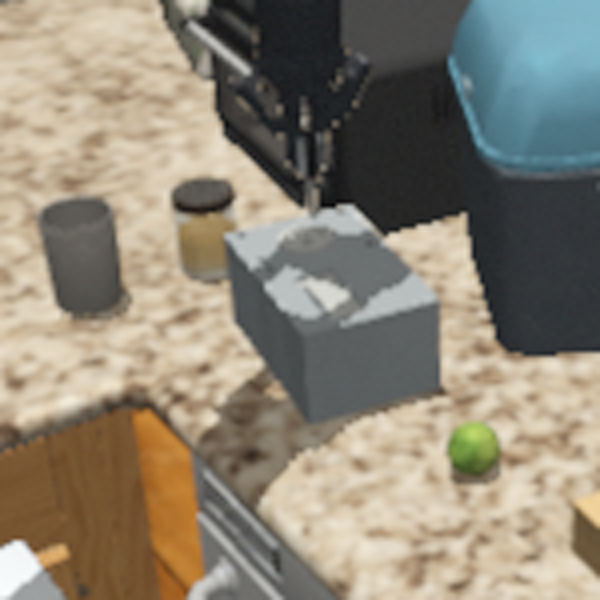

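View pics/c6c.png

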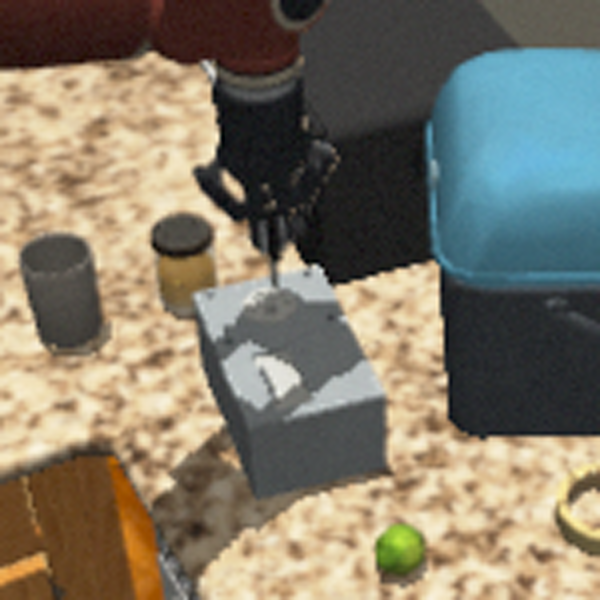

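Run:
```python
from h import *
im=robot.get_image("wrist");o={"ee_pos":np.zeros(3),"ee_rot":np.eye(3)}
for p in([5,0,67],[8,0,62],[8,0,24],[18,0,23],[18,0,-17],[-18,0,-17],[0,0,67],[11,5,22]):print(p,np.round(proj(im,p,o),1))
for e in (-1,-2,-3,-4): print(e,proj(im,[5+e,0,67],o)[0],proj(im,[8+e,0,62],o)[0],proj(im,[18+e,0,23],o)[0])
cv2.imwrite("pics/w6d.png",cv2.resize(im["img"][200:240,235:270,::-1],None,fx=16,fy=14,interpolation=cv2.INTER_NEAREST))
```

```text
[5, 0, 67] [210.1 250.3]
[8, 0, 62] [207.8 250.3]
[8, 0, 24] [233.6 249.9]
[18, 0, 23] [213.2 249.8]
[18, 0, -17] [252.6 249.1]
[-18, 0, -17] [346.  249.3]
[0, 0, 67] [218.3 250.3]
[11, 5, 22] [229.  261.2]
-1 211.7450485107643 209.4725876047278 215.3756790807058
-2 213.40033596937178 211.17958897578856 217.52721563809266
-3 215.0511890697164 212.88188343947493 219.67124142826952
-4 216.697625606801 214.57949043731253 221.80779571154937
```

View pics/w6d.png

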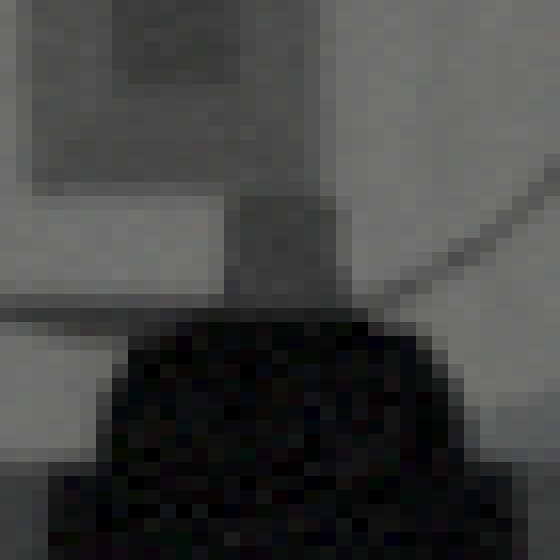

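The keyway shows at (194.5,245.4), as predicted. The blade end is at (213,253), so the key sits about (-3,+1.2) mm off the TCP axis as the camera sees it. I shift (+9.8,-4.5) in tool axes, lower to just above the mouth and look again.

```bash
python3 -m jog '[[9.8,-4.5,0,0,0,0,0],[0,0,12,0,0,0,0],[0,0,10,0,0,0,0],[0,0,0,0,0,0,0],[0,0,0,0,0,0,0]]'
python3 - <<'E'
from h import *
o=avg(3)
im=robot.get_image("wrist");save(im,"w7");cv2.imwrite("pics/w7c.png",cv2.resize(im["img"][150:250,190:320,::-1],None,fx=6,fy=6,interpolation=cv2.INTER_CUBIC))
print("keyway px",proj(im,[506.3,293.2,95],o),"tip px",proj(im,np.array(o["ee_pos"])+o["ee_rot"]@[-3,1.2,67],o))
for n,r in(("side",(90,190,190,270)),("scene",(75,175,200,280))):
    im=robot.get_image(n);cv2.imwrite(f"pics/{n}7.png",cv2.resize(im["img"][r[0]:r[1],r[2]:r[3],::-1],None,fx=6,fy=6,interpolation=cv2.INTER_CUBIC))
E
```

```text
t: 12.22
ee_pos: [504.4, 297.1, 165.8]
ee_rot: [[0.162, 0.987, -0.003], [0.987, -0.162, -0.002], [-0.002, -0.003, -1.0]]
wrist_force: [-0.1, 0.1, 0.2]
width: 9.4
t 12.37 avg [505.29 297.37 167.45] sd [0.26 0.07 0.47] yaw -9.31 FM [ 0.41  0.46 -0.42 -0.    0.01  0.01] w 9.8
keyway px [221.49204649 253.24609407] tip px [223.24094869 252.38908363]
```

View pics/w7c.png

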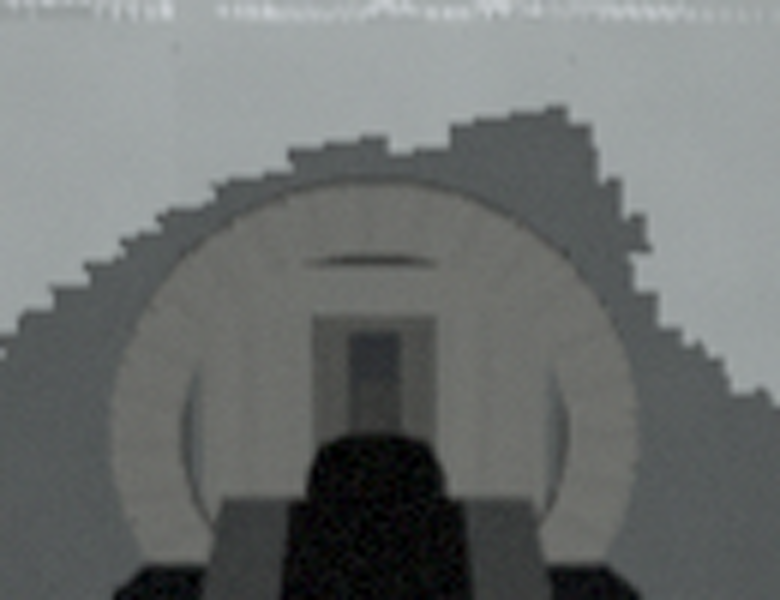

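View pics/side7.png

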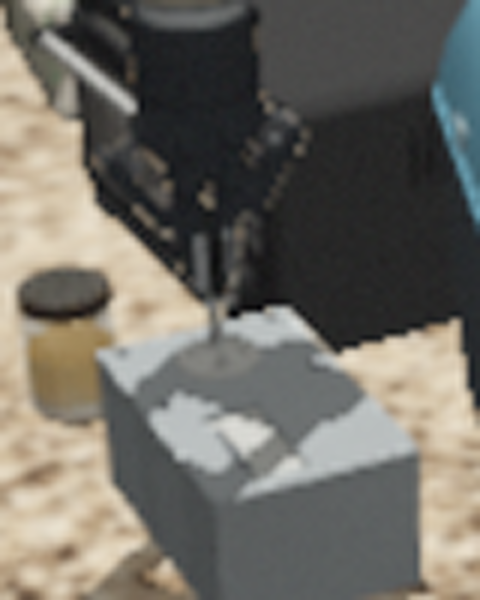

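View pics/scene7.png

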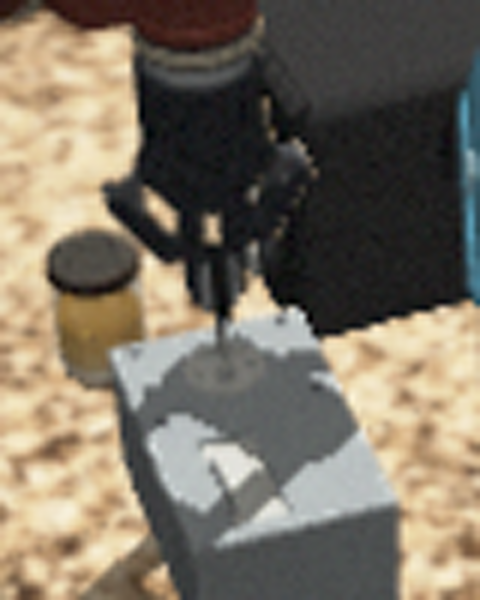

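Run:
```python
from h import *
o=avg(3);im=robot.get_image("wrist")
u=np.array([.162,.987,0])
print(proj(im,np.array([506.3,293.2,95])+12.2*u,o),proj(im,np.array([506.3,293.2,89])+8.7*u,o))
print("tip rel keyway in tool", (o["ee_rot"].T@(np.array(o["ee_pos"])+o["ee_rot"]@[-3,1.2,67]-[506.3,293.2,95])).round(2))
cv2.imwrite("pics/w7d.png",cv2.resize(im["img"][195:230,230:275,::-1],None,fx=16,fy=16,interpolation=cv2.INTER_NEAREST))
```

```text
t 12.67 avg [505.66 297.5  168.34] sd [0.05 0.01 0.06] yaw -9.32 FM [-0.33  0.62 -0.4   0.01  0.04  0.01] w 9.3
[201.81573312 252.53078549] [204.48416063 252.49974928]
tip rel keyway in tool [ 1.17 -0.08 -6.34]
```

View pics/w7d.png

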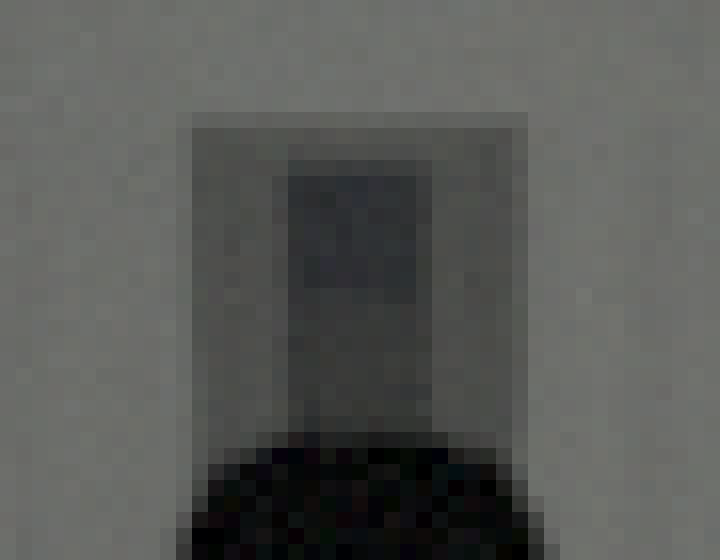

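Blade and slot line up in column (both ~252.5), and the row offset is about 1 mm. Now I lower in steps and watch the force.

```bash
python3 -m jog '[[-1,0,4,0,0,0,0],[0,0,4,0,0,0,0],[0,0,4,0,0,0,0],[0,0,4,0,0,0,0],[0,0,0,0,0,0,0]]'; python3 -m jog '[[0,0,4,0,0,0,0],[0,0,0,0,0,0,0]]'; python3 -c "
from h import *
avg(3)"
```

```text
t: 13.13
ee_pos: [504.6, 296.2, 150.3]
ee_rot: [[0.162, 0.987, -0.002], [0.987, -0.162, -0.001], [-0.001, -0.002, -1.0]]
wrist_force: [0.6, 0.5, -1.5]
width: 9.5
t: 13.3
ee_pos: [504.9, 296.3, 147.0]
ee_rot: [[0.162, 0.987, -0.001], [0.987, -0.162, -0.001], [-0.001, -0.001, -1.0]]
wrist_force: [-1.0, -0.6, -0.9]
width: 9.2
t 13.45 avg [505.15 296.48 147.67] sd [0.12 0.06 0.24] yaw -9.31 FM [ 0.34 -0.18 -0.46  0.01 -0.03  0.  ] w 9.3
```

```bash
python3 -m jog '[[0,0,4,0,0,0,0],[0,0,4,0,0,0,0],[0,0,4,0,0,0,0],[0,0,1.5,0,0,0,0],[0,0,0,0,0,0,0]]'; python3 -c "
from h import *
avg(4)"
```

```text
t: 13.87
ee_pos: [504.9, 296.3, 133.7]
ee_rot: [[0.162, 0.987, -0.001], [0.987, -0.162, -0.0], [-0.001, -0.001, -1.0]]
wrist_force: [0.1, 0.1, -0.7]
width: 9.3
t 14.07 avg [505.24 296.48 134.31] sd [0.1  0.04 0.18] yaw -9.31 FM [ 0.27  0.05 -0.54 -0.01  0.02  0.  ] w 9.4
```

```bash
python3 -m jog '[[0,0,2,0,0,0,0],[0,0,0.5,0,0,0.1,0],[0,0,0,0,0,0.1,0],[0,0,0,0,0,0.1,0],[0,0,0,0,0,0.1,0]]'; python3 -m jog '[[0,0,0,0,0,0,0],[0,0,0,0,0,0,0]]'; python3 -c "
from h import *
avg(3)"
```

```text
t: 14.48
ee_pos: [506.2, 296.3, 132.4]
ee_rot: [[0.537, 0.843, 0.003], [0.843, -0.537, -0.0], [0.001, 0.002, -1.0]]
wrist_force: [2.2, -1.0, 0.1]
width: 9.6
t: 14.65
ee_pos: [506.1, 296.4, 132.4]
ee_rot: [[0.531, 0.847, 0.002], [0.847, -0.531, 0.0], [0.001, 0.002, -1.0]]
wrist_force: [3.6, -0.9, -0.0]
width: 9.5
t 14.8 avg [506.09 296.42 132.43] sd [0.01 0.02 0.01] yaw -32.12 FM [ 3.32 -1.07 -0.05 -0.24 -0.66  0.01] w 9.5
```

```bash
python3 -m jog '[[0.6,0.8,2,0,0,0,0],[0,0,2,0,0,0,0],[0,0,2,0,0,0,0],[0,0,2,0,0,0,0],[0,0,0,0,0,0,0]]'; python3 -c "
from h import *
avg(3)"
```

```text
t: 15.22
ee_pos: [506.4, 296.5, 124.0]
ee_rot: [[0.533, 0.846, 0.0], [0.846, -0.533, -0.0], [0.0, 0.0, -1.0]]
wrist_force: [0.7, -1.8, 2.9]
width: 9.3
t 15.37 avg [506.42 296.56 123.94] sd [0.01 0.01 0.  ] yaw -32.21 FM [ 1.32 -1.69  3.89 -0.4  -0.28  0.04] w 9.5
```

The pins gave way: the tip is about 38 mm down with only spring force. I press it fully home.

```bash
python3 -m jog '[[0,0,1.5,0,0,0,0],[0,0,1,0,0,0,0],[0,0,0.5,0,0,0,0],[0,0,0,0,0,0,0],[0,0,0,0,0,0,0]]'; python3 -c "
from h import *
avg(3)"
```

```text
t: 15.78
ee_pos: [506.6, 296.8, 122.6]
ee_rot: [[0.533, 0.846, 0.001], [0.846, -0.533, 0.0], [0.0, 0.0, -1.0]]
wrist_force: [-1.0, -3.2, 10.2]
width: 9.6
t 15.93 avg [506.64 296.73 122.54] sd [0.01 0.02 0.02] yaw -32.22 FM [-1.27 -3.13 10.18 -0.66  0.26  0.02] w 9.3
```

Fully home: it bottomed at an estimated depth of ~39.5 mm with 10 N, at a twist of 0.4 rad. The side forces match a key axis at about (-3,0.6) mm from the TCP, so I turn about that point.

```bash
python3 -m jog '[[-0.4,0.3,0,0,0,0.1,0],[0.05,0.3,0,0,0,0.1,0],[0.05,0.3,0,0,0,0.1,0],[0,0,0,0,0,0,0],[0,0,0,0,0,0,0]]'; python3 -c "
from h import *
avg(2)"
```

```text
t: 16.35
ee_pos: [507.4, 296.0, 122.6]
ee_rot: [[0.759, 0.651, 0.001], [0.651, -0.759, 0.0], [0.001, 0.0, -1.0]]
wrist_force: [0.0, -3.3, 9.9]
width: 9.3
t 16.45 avg [507.38 295.99 122.56] sd [0.   0.01 0.01] yaw -49.41 FM [-0.53 -2.45  9.86 -0.57  0.13  0.04] w 9.1
```

```bash
python3 -m jog '[[-0.2,0.7,0,0,0,0.1,0],[0.05,0.3,0,0,0,0.1,0],[0.05,0.3,0,0,0,0.1,0],[0.05,0.3,0,0,0,0.1,0],[0,0,0,0,0,0,0]]'; python3 -c "
from h import *
avg(2)"
```

```text
t: 16.87
ee_pos: [508.1, 294.7, 122.5]
ee_rot: [[0.954, 0.3, 0.001], [0.3, -0.954, 0.001], [0.001, -0.0, -1.0]]
wrist_force: [-0.7, -2.1, 9.7]
width: 9.3
t 16.97 avg [508.09 294.73 122.54] sd [0.01 0.01 0.01] yaw -72.34 FM [-1.37 -2.28 10.25 -0.49  0.28  0.03] w 9.3
```

```bash
python3 -m jog '[[-0.3,0.6,0,0,0,0.1,0],[0.05,0.3,0,0,0,0.1,0],[0.05,0.3,0,0,0,0.1,0],[0.05,0.3,0,0,0,0.1,0],[0,0,0,0,0,0.05,0]]'; python3 -m jog '[[0,0,0,0,0,0,0],[0,0,0,0,0,0,0]]'
python3 - <<'E'
from h import *
o=avg(3)
im=robot.get_image("wrist");save(im,"w9")
for n,r in(("side",(90,190,190,270)),("scene",(75,175,200,280))):
    im=robot.get_image(n);cv2.imwrite(f"pics/{n}9.png",cv2.resize(im["img"][r[0]:r[1],r[2]:r[3],::-1],None,fx=6,fy=6,interpolation=cv2.INTER_CUBIC))
E
```

```text
t: 17.38
ee_pos: [508.2, 293.2, 122.5]
ee_rot: [[0.989, -0.145, 0.001], [-0.145, -0.989, 0.001], [0.001, -0.001, -1.0]]
wrist_force: [-1.3, -2.7, 10.9]
width: 9.4
t: 17.55
ee_pos: [508.2, 293.2, 122.5]
ee_rot: [[0.99, -0.141, 0.001], [-0.141, -0.99, 0.001], [0.001, -0.001, -1.0]]
wrist_force: [-1.1, -2.7, 10.6]
width: 9.1
t 17.7 avg [508.23 293.18 122.54] sd [0.01 0.01 0.01] yaw -98.1 FM [-1.15 -2.13 10.38 -0.48  0.28  0.11] w 9.2
```

View pics/w9.png

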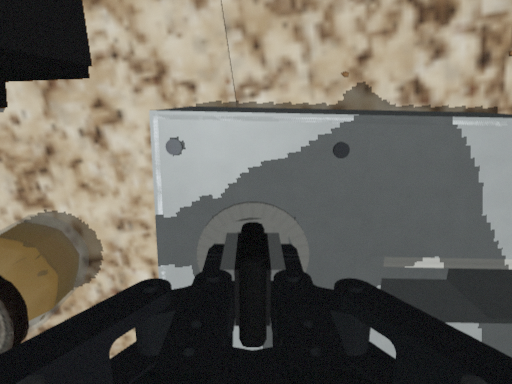

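View pics/scene9.png

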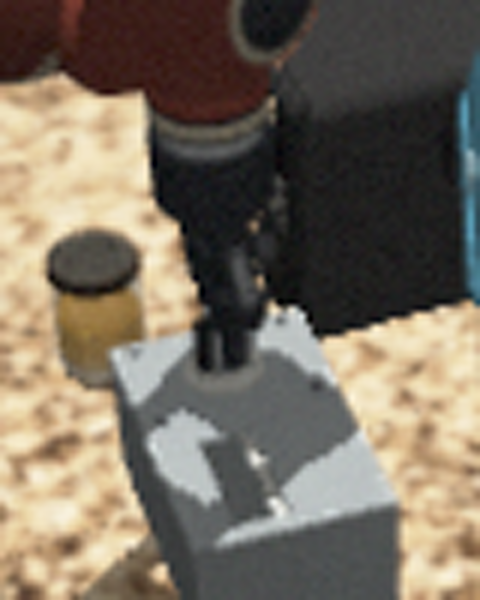

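The wrist and scene pictures show the hatch drawn back, leaving a dark opening. The tool has turned 1.55 rad, the moment of 0.11 N m matches the spring, and the key is still down and gripped. I hand in.

```bash
python3 -c "
from h import *
print(robot.finish_job());st()"
```

```text
the job is handed in; nothing more can be done
None
the job is handed in; nothing more can be done
```

I moved the rectangular-bowed key from the block to the lock, pressed it fully home, turned it a quarter turn clockwise and handed the job in with the key still held.

- **Getting it home:** I pushed the key in as far as the pins with about a 0.4 rad twist, then pressed it down. It went home to an estimated 39.5 mm (nominal 40), with about 10 N of downward push.
- **Turn:** the tool turned 1.55 rad clockwise from its starting angle. Allowing for the key's play, the cylinder is at about 1.46 rad or more. The moment of about 0.11 N m matches the spring, and the pictures show the hatch drawn back.
- **Grip:** the last opening read about 9.2 mm on the 10 mm bow, with the grip set to 60 N. The side forces were about 2.5 N.
- **Other things:** the round key was still in its slot when I last looked, after lifting the other key. I saw no contact with the bystanders, but I did not measure their positions again at the end.
- **Time and disagreements:** the robot's clock read about 17.9 s of the 42 s allowed. The wrist camera placed the key about 3 mm off the tool axis, where I had first estimated about 1 mm. The side forces in the lock agreed with 3 mm, so I turned about that axis. Handing in reports no verdict, so the result is not confirmed.

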